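# Refill the countertop tilt-out fruit bin from a trug

## Robot

A 6-joint arm with a two-finger parallel gripper is mounted at the origin on a cart in front of the work surface, level with it; the furniture and walls round the work are solid. World frame = base frame: x ahead of the robot, y to its left, z up, the work surface at z = 0. Lengths are in mm, angles in rad, forces in N, time in s.
With the tool pointing down it reaches from about 350 to 975 mm from the base axis. Payload 7.1 kg.
Tool frame: the origin (TCP) lies at the very end of the fingers, on their centre line; the grasp point (between the pads) lies 19 mm behind it; z points along the fingers, y is the line along which they close (so a half turn about z gives the same grasp; the last joint's range is limited). The gripper opens to 88 mm and grips with 3 to 60 N. Pads are 20 mm wide; open, the fingers measure 115 mm over their backs; the gripper's body (75 mm by 178 mm) begins 61 mm behind the grasp point.
Start: joints at [-1.27, 0.423, 1.63, -0, 1.089, -0.019], TCP at [196.503, -593.289, 222.675] pointing down, gripper open.
Joint ranges: [-3, 3], [-0.9, 2.11], [0.09, 2.58], [-1.31, 4.45], [0.11, 2.69], [-2.54, 2.54]. Speed limits (rad/s): [2.39, 2.39, 3.01, 3.14, 3.14, 3.14].

## Interface

Orientations are given as a rotation vector (axis times angle).
In Python, from workcell import * gives the robot as it stands.
- The arm moves only by the tool step_arm, never from a script. Its argument "deltas" is a list of rows, each a list of 3 entries, a list of its own where there are three numbers: the shift along the tool's x, y, z in units of 300 mm (1.0 is 300 mm), then the turn, a rotation vector about the tool's x, y, z in units of 1.5 rad (1.0 is 1.5 rad), then the gripper command: -1 is shut, 1 is fully open, values between are in proportion. In form: [[[dx, dy, dz], [rx, ry, rz], gripper], ...]. A call has 1 to 20 rows; each row is the pose to reach, as a shift and turn from the pose commanded when the call began, along the tool's axes at that moment; what a row does not reach only later rows make up. A row lasts 1/12 s, in which the tool goes at most 41.7 mm and 7.16 degrees, less where a joint would pass 70% of its speed; a pose out of reach is approached as far as the arm can. A call with a number of a shift or a turn outside -1 to 1 is refused whole. A call with a gripper value outside its range is refused whole. The fingers move at their own pace and stop on an object; the grip force is fixed at half the most. Time passes only in rows, so rows that repeat a pose let the fingers close. It gives the time, the measured TCP pose, the force, the opening and the grip force at its end, in the units of the state.
- get_obs(): the state, without advancing time (a new reading comes with each control period).
- get_image(name): name is "scene" or "side" or "wrist"; returns a dict with "pixels" (384x512x3 uint8, red, green, blue), "fx", "fy", "cx", "cy" (pixels), "dist_coeffs" ([k1, k2, p1, p2, k3] as OpenCV has them; the pictures are not rectified), "T" (4x4, takes a point from camera to world coordinates). Camera axes: x right, y down, z forward; pixel columns grow to the right and rows downward; lengths in mm; the calibration is good to about 2 mm. A picture is of the moment at which its call begins. There is no depth.
- close_job(): hands the job in; it is judged then, once.
The state is a dict: "t": time; "qpos": joint angles; "qvel": joint speeds; "joint_torque": joint torques, N m; "ee_pos": TCP position; "orientation": TCP orientation; "ft_force": force on the tool from outside, world axes, zero at the start; "moment": the same for the moment, N m; "width": finger opening in mm; "grasp_force": force on a finger pad.
Only numpy, scipy, OpenCV 4.12 (cv2) and the standard library are available. Lean on these libraries where they do the work, as an engineer would, in place of code of your own. Each camera call takes 0.05 s, during which the arm holds its last target. There are 200 camera calls.

## Task

Put the three lemons away in the tilt-out bin: hook its white front with a finger in the recess at the top, pull it down until it rests on its stop, and pour the lemons from the trug into the open bin, without touching them with the fingers or letting them fall from high up. Then stand the empty trug upright on the worktop again and push the front fully shut. The bin only stands on the worktop, so do not drag, shove or tip it out of place, and leave the red carton where it is.

Things in the scene. Friction and masses are not known exactly. Their poses are not given: they have to be found in the camera images.
- bin: Freestanding tilt-out bin: light wooden cabinet 200 mm deep (x), 250 mm wide (y), 205 mm high, about 2.7 kg in all, on four feet, not fastened: a level force of some 10 to 15 N at its top starts to slide or tip it. Its white front faces its own -x. Origin: centre of its underside; z up. Roof top is at z 205 mm; a finger recess 130 mm wide is cut in the roof, free from the front's inner face (x -102 mm) back to x -50 mm.
- bin_front (a joint): Tilt angle of the bin's front with the tub behind it, rad: 0 shut (upright), grows as its top comes out towards -x of the bin; firm stop at about 45 degrees. It turns about a level hinge at its bottom edge. The hinge is stiff: the front stays about where it is left, and a pull or push of 3 to 5 N at its top edge moves it. No catch. It may start a little ajar.
- front_hinge (a point): On the hinge axis (along y), at mid width; turns with the front. Axes: z up along the front, x from the front inwards. The white front is 246 mm wide, reaches 186 mm up from this axis, its inner face at x +2 mm, its outer face at about x -12 mm.
- front_edge (a point): Middle of the top edge of the white front (12 mm thick), the edge a finger hooks from behind. Same axes as front_hinge. Shut: 200 mm over the worktop.
- tub (a point): Middle of the floor of the tub fixed behind the front; axes as front_hinge. Inside, the tub is 118 mm (x, +-59) by 212 mm (y, +-106); the front is its -x wall, its back wall is 110 mm high, its side cheeks slope from 153 mm at the front to 110 mm at the back. Tilted to its stop, the mouth between the front's top edge and the cabinet is about 130 mm wide.
- trug: Brown wooden trug (boat-shaped basket) 260 mm long (x), 120 mm wide (y), about 0.2 kg, holding three lemons in a row. Origin: centre of its underside, z up. Floor 11 mm above it, 128 x 92 mm inside; both ends flare up at 20 degrees to an open lip 34 mm high at x +-130 mm, 92 mm wide inside; sides about 60 mm high. Tilted end-down by some 45 degrees it empties over that lip.
- trug_grip (a point): Centre of the level dark bar on top of the trug's fixed hoop handle: bar 26 mm wide (trug x), 18 mm high, 70 mm long (trug y), 124 mm over the trug's underside, 45 mm over the lemons. Same axes as the trug.
- lemon_a_mid (a point): Whole yellow lemon, 83 mm long and 58 mm thick, about 0.1 kg, lying loose in the trug; this point is its centre.
- lemon_b_mid (a point): Whole yellow lemon, 83 mm long and 58 mm thick, about 0.1 kg, lying loose in the trug; this point is its centre.
- lemon_c_mid (a point): Whole yellow lemon, 83 mm long and 58 mm thick, about 0.1 kg, lying loose in the trug; this point is its centre.
- carton: Standing loose near the work, to be left alone. Origin: centre of its underside. Slim red and yellow carton, 57 mm (x) by 37 mm (y), 145 mm high.

How it is judged:
By the outcome, as a careful person would: the job done as asked, in the order asked, and still so for the second after the job is handed in, with the robot touching nothing.
It also fails if it takes over 72 s, if anything falls off the work surface, if the arm or the gripper's body presses on something with over 40 N, if the wrist force passes 120 N, or if a joint passes its speed limit or range.

## Working session

There is one attempt and no reset: what is moved stays moved. The work goes in short steps, Python scripts to look and compute and a tool call to move; the robot and the scene stay as the last step left them, time stands still between calls to the robot, and variables do not carry over. Pictures are saved under pics/ and viewed, at most 10 in all, crops included, and the job is handed in when it is done.

Besides the shell and the picture viewer there is one more tool, called after ">>>" by a JSON object that holds its "op" and its "data", one argument or row to a line. step_arm: Moves the arm, as the interface text tells. Its arguments: {"type":"object","properties":{"deltas":{"type":"array","items":{"type":"array"}}},"required":["deltas"]}

```bash
mkdir -p pics; ls; python3 - <<'E'
from workcell import *
import cv2,pickle,numpy as np
d={}
for n in ("scene","side"):
    d[n]=get_image(n); im=d[n]; print(n,im["fx"],im["cx"],im["cy"],im["dist_coeffs"],np.round(im["T"],3).tolist())
    cv2.imwrite(f"pics/{n}0.png",cv2.resize(im["pixels"][:,:,::-1],(800,600)))
pickle.dump(d,open("d0.pkl","wb"))
o=get_obs();print(o)
E
```

```text
pics
scene 499.2669461426653 253.49327748331254 189.41624441421243 [-0.17595441  0.          0.          0.          0.        ] [[-0.443, -0.492, 0.749, -540.433], [-0.896, 0.231, -0.378, 699.462], [0.013, -0.839, -0.544, 966.885], [0.0, 0.0, 0.0, 1.0]]
side 377.9132557025812 257.8097429824861 192.42539362720123 [-0.01498369  0.          0.          0.          0.        ] [[0.325, 0.631, -0.704, 1395.973], [0.946, -0.217, 0.242, -173.797], [0.001, -0.745, -0.667, 889.015], [0.0, 0.0, 0.0, 1.0]]
{'t': 0.1, 'qpos': array([-1.26998927e+00,  4.23784160e-01,  1.63056251e+00, -1.33248938e-08,
        1.08859168e+00, -1.90020496e-02]), 'qvel': array([ 0.00040453, -0.00223241, -0.00207175, -0.00024768,  0.00111204,
        0.00321723]), 'joint_torque': array([-3.45683138e-04, -5.45615137e+01, -2.74324393e+01,  6.44636317e-02,
        1.88575604e-02, -1.30173794e-05]), 'ee_pos': array([ 196.37329322, -592.84827515,  221.98716616]), 'orientation': array([-3.10019837e+00, -5.00004744e-01,  2.96748831e-04]), 'ft_force': array([-1.14030202,  0.93274448, -0.39395802]), 'moment': array([ 0.00185149, -0.03931228,  0.01729989]), 'grasp_force': 0.0, 'width': 88.25876316730715}
```

View pics/scene0.png

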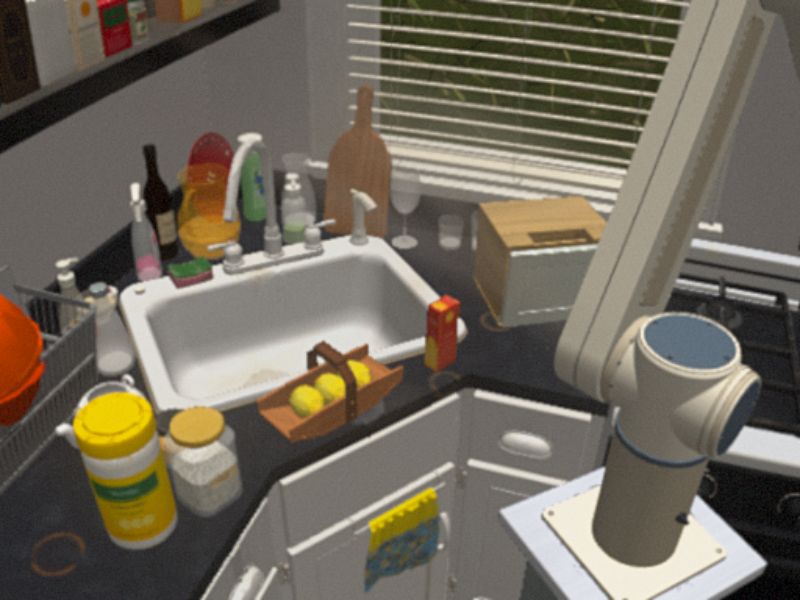

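View pics/side0.png

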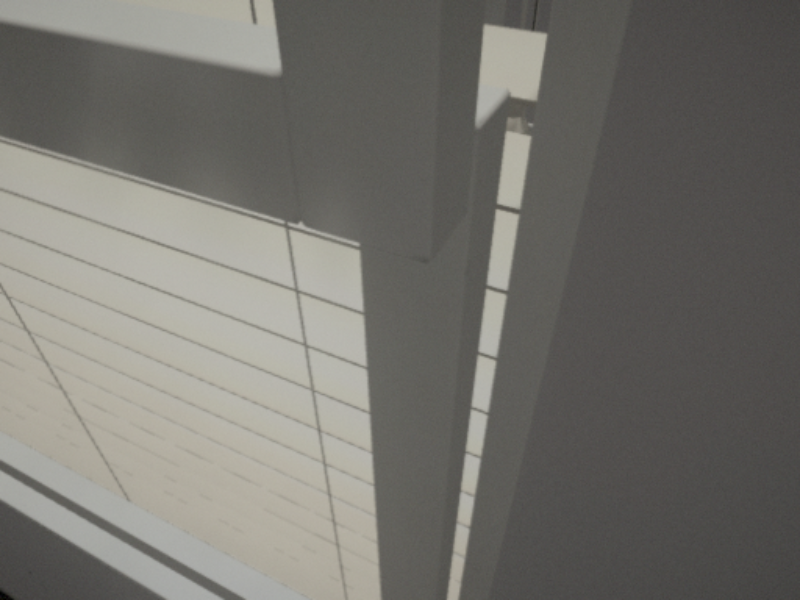

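The scene view shows the trug around (330,390), the carton at (440,335) and the bin at (540,260), its front facing the robot and partly hidden by the arm. The side camera sees only a window and a wall, so it is no use.

```bash
cat > h.py <<'E'
import numpy as np,cv2
from scipy.spatial.transform import Rotation as R
def ray(im,uv):
    K=np.array([[im["fx"],0,im["cx"]],[0,im["fy"],im["cy"]],[0,0,1.]])
    p=cv2.undistortPoints(np.array(uv,float).reshape(-1,1,2),K,np.array(im["dist_coeffs"],float)).reshape(-1,2)
    T=np.array(im["T"]); return T[:3,3],np.c_[p,np.ones(len(p))]@T[:3,:3].T
def onz(im,uv,z):
    o,d=ray(im,uv); return o+d*((z-o[2])/d[:,2])[:,None]
def proj(im,P):
    K=np.array([[im["fx"],0,im["cx"]],[0,im["fy"],im["cy"]],[0,0,1.]]);T=np.linalg.inv(np.array(im["T"]))
    return cv2.projectPoints(np.array(P,float).reshape(-1,1,3),cv2.Rodrigues(T[:3,:3])[0],T[:3,3],K,np.array(im["dist_coeffs"],float))[0].reshape(-1,2)
E
python3 - <<'E'
from h import *
import pickle
d=pickle.load(open("d0.pkl","rb"));im=d["scene"];p=im["pixels"][:,:,::-1]
a=cv2.resize(p[210:290,160:266],None,fx=3.75*1.0,fy=3.75,interpolation=cv2.INTER_CUBIC)
def crop(x,y,w,h,f):
    c=cv2.resize(p[y:y+h,x:x+w],None,fx=f,fy=f,interpolation=cv2.INTER_CUBIC)
    for i in range(0,w,10): cv2.putText(c,str(x+i),(i*f,8),0,.3,(0,255,0));cv2.line(c,(i*f,8),(i*f,h*f),(0,255,0) if i%50==0 else (90,160,90),1)
    for i in range(0,h,10): cv2.putText(c,str(y+i),(0,i*f+4),0,.3,(0,255,0));cv2.line(c,(20,i*f),(w*f,i*f),(90,160,90),1)
    return c
cv2.imwrite("pics/bin1.png",crop(290,115,112,100,6)); cv2.imwrite("pics/trug1.png",crop(160,180,140,105,5))
hsv=cv2.cvtColor(p,cv2.COLOR_BGR2HSV)
m=cv2.inRange(hsv,(5,110,60),(17,255,220));m[:,:160]=0;m[:210]=0;m[:,270:]=0
n,l,s,c=cv2.connectedComponentsWithStats(m);print(s[s[:,4]>50])
r=cv2.inRange(hsv,(0,150,80),(6,255,255))|cv2.inRange(hsv,(174,150,80),(180,255,255));r[:,:260]=0;r[:,300:]=0;r[:180]=0
ys,xs=np.nonzero(r);print("carton",xs.min(),xs.max(),ys.min(),ys.max())
E
```

```text
[[     0      0    512    384 194286]
 [   164    219     94     65   2320]]
carton 273 293 189 236
```

View pics/bin1.png

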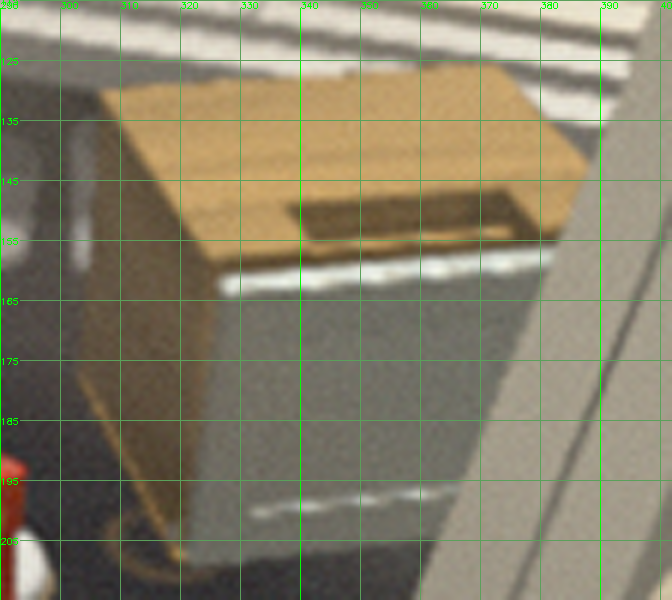

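View pics/trug1.png

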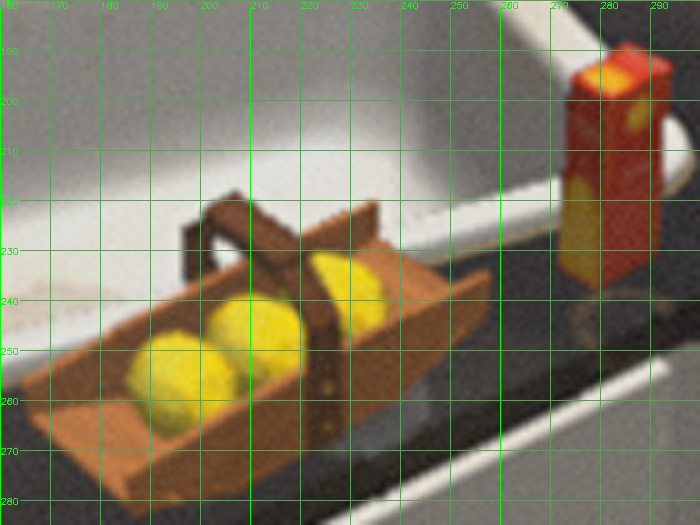

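In the bin crop, the roof corners are at (306.7,130.3), (325,158) and (373.3,125.3), and the recess back corners at (337.8,149.2) and (374.2,146.7). The white front is near shut. In the trug crop, the bar's top runs from (204,220) to (219,231), and the trug's end corners are near (165,256), (185,276), (235.6,220.5) and (257.6,234.5).

```bash
python3 - <<'E'
from h import *
import pickle
d=pickle.load(open("d0.pkl","rb"));im=d["scene"]
np.set_printoptions(precision=1,suppress=True)
r=onz(im,[(306.7,130.3),(325,158),(373.3,125.3),(387.8,142.5)],205);print("roof BL FL BR r",r)
print(np.linalg.norm(r[0]-r[1]),np.linalg.norm(r[0]-r[2]))
yb=np.degrees(np.arctan2(*(r[0]-r[1])[1::-1])),np.degrees(np.arctan2(*(r[0]-r[2])[1::-1]))-90,np.degrees(np.arctan2(*(r[2]-r[3])[1::-1]));print("yaw",yb)
print("recess",onz(im,[(337.8,149.2),(374.2,146.7)],205))
print("front top L (outer,inner), right",onz(im,[(326.7,163.5),(326.7,161),(382,158.5),(382,156)],200)); print("front bottom",onz(im,[(320.8,209),(360,206)],5))
b=onz(im,[(201.4,221.6),(207.4,218.4),(222.6,230),(215,232.4)],133);print("bar",b,b.mean(0))
for i in range(4):print(np.linalg.norm(b[i]-b[(i+1)%4]),np.degrees(np.arctan2(*(b[(i+1)%4]-b[i])[1::-1])))
# inner lip corners z: sides' top at ends assumed a bit over 34..60
for z in (34,45,60):
  t=onz(im,[(165,256),(185,276),(257.6,234.5),(235.6,220.5)],z);print("trug",z,t[:,:2],t.mean(0)[:2],np.linalg.norm(t[1]-t[2]),np.linalg.norm(t[0]-t[1]),np.degrees(np.arctan2(*(t[2]-t[1])[1::-1])),np.degrees(np.arctan2(*(t[3]-t[0])[1::-1])))
print("carton top",onz(im,[(274.5,194.5),(285,188.5),(293.5,193)],145),"bottom",onz(im,[(279,237),(272,232)],0))
E
```

```text
roof BL FL BR r [[ 769.2 -163.9  205. ]
 [ 576.9 -113.4  205. ]
 [ 706.2 -406.4  205. ]
 [ 577.9 -368.   205. ]]
198.77455383142595 250.53765965814054
yaw (np.float64(-14.713675362320098), np.float64(-14.554985974021136), np.float64(-16.642083671658828))
recess [[ 608.6 -183.9  205. ]
 [ 572.8 -305.7  205. ]]
front top L (outer,inner), right [[ 552.6 -104.3  200. ]
 [ 565.8 -113.   200. ]
 [ 505.  -285.   200. ]
 [ 518.1 -295.6  200. ]]
front bottom [[ 580.7 -120.4    5. ]
 [ 537.5 -252.2    5. ]]
bar [[522.7 324.9 133. ]
 [529.7 304.  133. ]
 [462.3 286.5 133. ]
 [461.2 309.4 133. ]] [494.  306.2 133. ]
21.972642334010036 -71.64850410175234
69.64778380522193 -165.38992974174505
22.926857122261424 92.55753290616765
63.42859910783734 14.16233220806092
trug 34 [[539.2 435.4]
 [436.1 411.9]
 [515.7 150.7]
 [608.7 181.2]] [524.9 294.8] 273.06653914194646 105.66236540907705 -73.05530666901375 -74.6955841956657
trug 45 [[526.4 438.5]
 [424.6 415.3]
 [503.3 157.2]
 [595.2 187.3]] [512.4 299.6] 269.8467094586334 104.41646094336573 -73.05530666901373 -74.69558419566565
trug 60 [[509.1 442.8]
 [408.9 419.9]
 [486.3 166. ]
 [576.7 195.6]] [495.2 306.1] 265.4560326177518 102.7175003083051 -73.05530666901375 -74.69558419566565
carton top [[540.9  83.8 145. ]
 [556.4  39.1 145. ]
 [523.7  28.1 145. ]] bottom [[514.3  76.2   0. ]
 [546.1  84.    0. ]]
```

```bash
cat >> h.py <<'E'
np.set_printoptions(precision=3,suppress=True)
C=np.array([641.5,-259.9]);YB=np.radians(-14.6)
def bw(x,y,z): c,s=np.cos(YB),np.sin(YB); return np.array([C[0]+c*x-s*y,C[1]+s*x+c*y,z])
def down(yaw): # tool z down, tool x at yaw
    c,s=np.cos(yaw),np.sin(yaw); return np.array([[c,s,0],[s,-c,0],[0,0,-1.]])
def delta(o,p,Rt):
    R0=R.from_rotvec(o["orientation"]); d=R0.inv().apply(p-np.array(o["ee_pos"]))
    return np.round(d/300,3),np.round((R0.inv()*R.from_matrix(Rt)).as_rotvec()/1.5,3)
E
python3 - <<'E'
from h import *; from workcell import *
o=get_obs()
for p in ([390,-420,330],bw(-78,0,330),bw(-78,0,180)): print(p,*delta(o,np.array(p),down(YB)))
E
```

```text
[390, -420, 330] [ 0.794 -0.345 -0.36 ] [-0.001  0.     0.383]
[ 566.019 -240.239  330.   ] [ 1.539 -0.729 -0.359] [-0.001  0.     0.383]
[ 566.019 -240.239  180.   ] [ 1.539 -0.728  0.141] [-0.001  0.     0.383]
```

>>> {"op": "step_arm", "data": {
  "deltas": [
    [[0,0,-0.1],[0,0,0],-1],
    [[0.1,-0.04,-0.22],[0,0,0.05],-1],
    [[0.2,-0.09,-0.33],[0,0,0.1],-1],
    [[0.32,-0.14,-0.36],[0,0,0.16],-1],
    [[0.44,-0.19,-0.36],[0,0,0.23],-1],
    [[0.56,-0.24,-0.36],[0,0,0.3],-1],
    [[0.68,-0.29,-0.36],[0,0,0.34],-1],
    [[0.79,-0.345,-0.36],[0,0,0.383],-1],
    [[0.79,-0.345,-0.36],[0,0,0.383],-1]
  ]
}}

```text
t: 0.85
ee_pos: [392.6, -416.2, 330.4]
orientation: [-3.114, 0.396, -0.001]
ft_force: [0.6, 0.5, -0.2]
width: 31.4
grasp_force: 0.0
```

```bash
python3 - <<'E'
from h import *; from workcell import *
o=get_obs();print(o["ee_pos"],o["qpos"],o["width"])
for p in (bw(-78,0,300),): print(p,*delta(o,np.array(p),down(YB)))
E
```

```text
[ 392.575 -416.25   330.445] [-0.837  0.238  1.637  0.002  1.267  0.987] 31.352868269696422
[ 566.019 -240.239  300.   ] [ 0.413 -0.713  0.103] [-0.001 -0.     0.001]
```

>>> {"op": "step_arm", "data": {
  "deltas": [
    [[0.07,-0.12,0.02],[0,0,0],-1],
    [[0.14,-0.24,0.04],[0,0,0],-1],
    [[0.21,-0.36,0.06],[0,0,0],-1],
    [[0.28,-0.48,0.08],[0,0,0],-1],
    [[0.35,-0.6,0.1],[0,0,0],-1],
    [[0.39,-0.67,0.1],[0,0,0],-1],
    [[0.413,-0.713,0.103],[0,0,0],-1],
    [[0.413,-0.713,0.103],[0,0,0],-1],
    [[0.413,-0.713,0.103],[0,0,0],-1]
  ]
}}

```text
t: 1.6
ee_pos: [562.4, -245.0, 299.4]
orientation: [3.116, -0.397, -0.002]
ft_force: [-0.8, -0.5, 0.3]
width: 0.4
grasp_force: 0.0
```

```bash
python3 - <<'E'
from h import *; from workcell import *
o=get_obs();print(o["ee_pos"],o["qpos"],o["width"],o["ft_force"])
for p in (bw(-78,0,180),): print(p,*delta(o,np.array(p),down(YB)))
w=get_image("wrist");s=get_image("scene")
T=np.array(w["T"]);print(T[:3,3],T[:3,2]); 
P=[bw(-50,65,205),bw(-50,-65,205),bw(-100,65,205),bw(-100,-65,205),bw(-78,0,205)]
c=w["pixels"][:,:,::-1].copy()
for q in proj(w,P): cv2.circle(c,tuple(int(v) for v in q),3,(0,255,0),1)
c2=s["pixels"][115:215,260:420,::-1]
cv2.imwrite("pics/w2.png",np.vstack([cv2.resize(c,(480,360)),cv2.resize(c2,(480,240))]) if 0 else np.hstack([cv2.resize(c,(400,300)),cv2.resize(c2,(400,300))]))
E
```

```text
[ 562.384 -245.048  299.416] [-0.43   0.331  1.583 -0.001  1.229  1.394] 0.4382646295999134 [-0.849 -0.507  0.328]
[ 566.019 -240.239  180.   ] [ 0.008 -0.019  0.398] [0.    0.001 0.001]
[ 627.857 -262.693  460.218] [-0.246  0.064 -0.967]
```

View pics/w2.png

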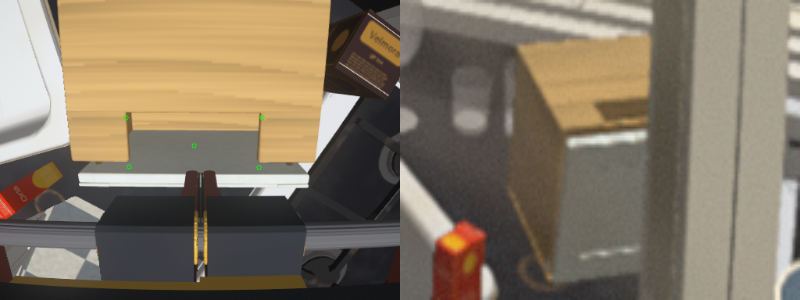

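The wrist view shows the recess (130–259, 112–163) matching the projected corners, and the front's white top edge lies at rows 165–185. My bin pose is good to a few mm.

```bash
python3 - <<'E'
from h import *; from workcell import *
w=get_image("wrist");g=w["pixels"].astype(int)
for u in (130,170,320,360):
    print(u,g[195:245:2,u].sum(1).tolist())
def b(p): c,s=np.cos(YB),np.sin(YB);d=p[:2]-C;return np.array([c*d[0]+s*d[1],-s*d[0]+c*d[1]])
for v in (204,208,212,230,236): print(v,b(onz(w,[(170,v)],200)[0]),b(onz(w,[(360,v)],200)[0]))
print([b(x) for x in onz(w,[(130*1.28,112*1.28),(259*1.28,112*1.28),(61*1.28,0),(71*1.28,160*1.28),(319*1.28,163*1.28)],205)])
E
```

```text
130 [510, 503, 497, 501, 506, 457, 299, 351, 350, 352, 352, 349, 352, 478, 673, 706, 710, 711, 710, 599, 678, 695, 233, 197, 192]
170 [349, 343, 345, 347, 346, 348, 350, 349, 353, 354, 351, 347, 349, 409, 679, 708, 707, 709, 710, 677, 676, 668, 196, 193, 193]
320 [342, 345, 348, 343, 345, 345, 343, 340, 350, 348, 347, 344, 341, 342, 641, 702, 704, 702, 701, 697, 605, 703, 378, 196, 195]
360 [511, 510, 501, 502, 505, 497, 366, 349, 348, 347, 344, 348, 349, 369, 650, 704, 706, 708, 708, 703, 541, 685, 674, 695, 695]
204 [-93.722  61.308] [-93.983 -89.687]
208 [-97.055  61.533] [-97.325 -89.946]
212 [-100.409   61.76 ] [-100.688  -90.21 ]
230 [-115.786   62.824] [-116.108  -91.441]
236 [-121.019   63.194] [-121.357  -91.87 ]
[array([-44.942,  59.71 ]), array([-45.191, -63.197]), array([ 57.311, 117.819]), array([-92.933, 123.687]), array([ -96.449, -127.404])]
```

>>> {"op": "step_arm", "data": {
  "deltas": [
    [[0.008,-0.019,0.06],[0,0,0],-1],
    [[0.008,-0.019,0.12],[0,0,0],-1],
    [[0.008,-0.019,0.17],[0,0,0],-1],
    [[0.008,-0.019,0.2],[0,0,0],-1]
  ]
}}

```text
t: 2.08
ee_pos: [565.0, -240.8, 238.4]
orientation: [-3.115, 0.402, 0.003]
ft_force: [0.4, 1.0, -0.4]
width: -0.0
grasp_force: 0.0
```

>>> {"op": "step_arm", "data": {
  "deltas": [
    [[0,0,0.07],[0,0,0],-1],
    [[0,0,0.13],[0,0,0],-1],
    [[0,0,0.18],[0,0,0],-1],
    [[0,0,0.19],[0,0,0],-1],
    [[0,0,0.19],[0,0,0],-1]
  ]
}}

```text
t: 2.5
ee_pos: [565.6, -240.4, 182.1]
orientation: [-3.115, 0.401, 0.003]
ft_force: [0.4, 0.8, -0.5]
width: 0.1
grasp_force: 0.0
```

```bash
python3 - <<'E'
from h import *; from workcell import *
o=get_obs();print(o["ee_pos"],o["ft_force"])
for th in (.05,.1,.2,.3,.4,.5,.6,.7,.75,.785,.8):
    h=168;c,s=np.cos(th),np.sin(th)
    p=bw(-102+2*c-h*s+10,0,14+h*c+2*s); print(th,p.round(),*delta(o,p,down(YB)))
E
```

```text
[ 565.566 -240.418  182.116] [ 0.387  0.781 -0.495]
0.05 [ 546. -235.  182.] [-0.067 -0.001  0.001] [-0.     0.001 -0.001]
0.1 [ 538. -233.  181.] [-0.095 -0.001  0.003] [-0.     0.001 -0.001]
0.2 [ 522. -229.  179.] [-0.15  -0.001  0.011] [-0.     0.001 -0.001]
0.3 [ 506. -225.  175.] [-0.204 -0.001  0.024] [-0.     0.001 -0.001]
0.4 [ 491. -221.  170.] [-0.257 -0.001  0.042] [-0.     0.001 -0.001]
0.5 [ 476. -217.  162.] [-0.308 -0.001  0.066] [-0.     0.001 -0.001]
0.6 [ 462. -213.  154.] [-0.356 -0.001  0.095] [-0.     0.001 -0.001]
0.7 [ 449. -210.  144.] [-0.401 -0.001  0.129] [-0.     0.001 -0.001]
0.75 [ 443. -208.  138.] [-0.422 -0.001  0.147] [-0.     0.001 -0.001]
0.785 [ 439. -207.  134.] [-0.436 -0.     0.16 ] [-0.     0.001 -0.001]
0.8 [ 437. -207.  132.] [-0.442 -0.     0.166] [-0.     0.001 -0.001]
```

>>> {"op": "step_arm", "data": {
  "deltas": [
    [[-0.03,0,0],[0,0,0],-1],
    [[-0.06,0,0],[0,0,0],-1],
    [[-0.075,0,0.002],[0,0,0],-1],
    [[-0.09,0,0.003],[0,0,0],-1],
    [[-0.105,0,0.004],[0,0,0],-1],
    [[-0.12,0,0.006],[0,0,0],-1],
    [[-0.135,0,0.008],[0,0,0],-1],
    [[-0.15,0,0.011],[0,0,0],-1]
  ]
}}

```text
t: 3.17
ee_pos: [522.8, -228.5, 179.8]
orientation: [3.116, -0.399, 0.001]
ft_force: [1.6, -1.3, 2.5]
width: 0.4
grasp_force: 1.3
```

>>> {"op": "step_arm", "data": {
  "deltas": [
    [[-0.018,0,0.004],[0,0,0],-1],
    [[-0.036,0,0.008],[0,0,0],-1],
    [[-0.054,0,0.013],[0,0,0],-1],
    [[-0.072,0,0.019],[0,0,0],-1],
    [[-0.09,0,0.025],[0,0,0],-1],
    [[-0.107,0,0.031],[0,0,0],-1],
    [[-0.124,0,0.039],[0,0,0],-1],
    [[-0.141,0,0.047],[0,0,0],-1],
    [[-0.158,0,0.055],[0,0,0],-1],
    [[-0.174,0,0.064],[0,0,0],-1],
    [[-0.19,0,0.074],[0,0,0],-1],
    [[-0.206,0,0.084],[0,0,0],-1],
    [[-0.221,0,0.095],[0,0,0],-1],
    [[-0.236,0,0.106],[0,0,0],-1],
    [[-0.251,0,0.118],[0,0,0],-1]
  ]
}}

```text
t: 4.42
ee_pos: [449.6, -209.4, 143.7]
orientation: [-3.116, 0.399, 0.0]
ft_force: [1.0, 0.4, 1.2]
width: 0.7
grasp_force: 0.5
```

```bash
python3 - <<'E'
from h import *; from workcell import *
o=get_obs();print(o["ee_pos"],o["ft_force"],o["moment"])
for th in (.75,.785,.8,.83):
    h=168;c,s=np.cos(th),np.sin(th)
    p=bw(-102+2*c-h*s+10,0,14+h*c+2*s); print(th,p.round(),*delta(o,p,down(YB)))
s=get_image("scene");w=get_image("wrist")
cv2.imwrite("pics/o3.png",np.hstack([cv2.resize(w["pixels"][:,:,::-1],(400,300)),cv2.resize(s["pixels"][100:250,240:440,::-1],(400,300))]))
E
```

```text
[ 449.581 -209.378  143.739] [0.956 0.412 1.178] [ 0.055 -0.258 -0.008]
0.75 [ 443. -208.  138.] [-0.022  0.002  0.018] [-0.  0.  0.]
0.785 [ 439. -207.  134.] [-0.036  0.002  0.032] [-0.  0.  0.]
0.8 [ 437. -207.  132.] [-0.042  0.002  0.038] [-0.  0.  0.]
0.83 [ 434. -206.  129.] [-0.054  0.002  0.05 ] [-0.  0.  0.]
```

View pics/o3.png

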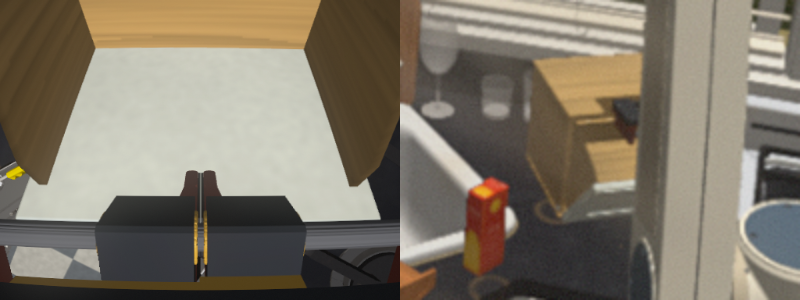

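The front is well open: the wrist view shows the tub interior with its cheeks, and the scene view shows the white front tilted out near (620,195). I now go on to the stop, watching the force.

>>> {"op": "step_arm", "data": {
  "deltas": [
    [[-0.01,0,0.009],[0,0,0],-1],
    [[-0.02,0,0.018],[0,0,0],-1],
    [[-0.028,0,0.025],[0,0,0],-1],
    [[-0.036,0,0.032],[0,0,0],-1]
  ]
}}

```text
t: 4.85
ee_pos: [439.5, -206.8, 134.3]
orientation: [3.116, -0.399, 0.0]
ft_force: [0.5, -0.7, 0.1]
width: 0.2
grasp_force: 0.4
```

>>> {"op": "step_arm", "data": {
  "deltas": [
    [[-0.004,0,0.004],[0,0,0],-1],
    [[-0.008,0,0.008],[0,0,0],-1]
  ]
}}

```text
t: 5.02
ee_pos: [438.5, -206.7, 132.7]
orientation: [3.115, -0.399, 0.004]
ft_force: [2.8, 0.0, 8.6]
width: 0.6
grasp_force: 4.2
```

Force rose to 9 N, so the front rests on its stop. Next I retreat straight up and swing over to the trug.

>>> {"op": "step_arm", "data": {
  "deltas": [
    [[0.02,0,-0.05],[0,0,0],-1],
    [[0.02,0,-0.15],[0,0,0],-1],
    [[0.02,0,-0.28],[0,0,0],-1],
    [[0.02,0,-0.4],[0,0,0],-1],
    [[0.02,0,-0.52],[0,0,0],-1],
    [[0.02,0,-0.58],[0,0,0],-1],
    [[0.02,0,-0.6],[0,0,0],-1]
  ]
}}

```text
t: 5.6
ee_pos: [444.3, -208.3, 315.5]
orientation: [3.114, -0.399, 0.008]
ft_force: [0.1, 0.7, 0.4]
width: 0.4
grasp_force: 0.0
```

```bash
python3 - <<'E'
from h import *; from workcell import *
o=get_obs();print(o["ee_pos"],o["ft_force"])
for p in ([465,50,320],[494,306,280]): print(*delta(o,np.array(p,float),down(np.radians(15.5))))
E
```

```text
[ 444.28  -208.344  315.54 ] [0.096 0.677 0.438]
[-0.15  -0.851 -0.017] [ 0.002 -0.003 -0.35 ]
[-0.272 -1.701  0.115] [ 0.002 -0.003 -0.35 ]
```

>>> {"op": "step_arm", "data": {
  "deltas": [
    [[-0.02,-0.1,-0.02],[0,0,-0.04],0],
    [[-0.04,-0.22,-0.02],[0,0,-0.09],1],
    [[-0.06,-0.34,-0.02],[0,0,-0.14],1],
    [[-0.08,-0.46,-0.02],[0,0,-0.19],1],
    [[-0.1,-0.58,-0.02],[0,0,-0.24],1],
    [[-0.12,-0.7,-0.02],[0,0,-0.29],1],
    [[-0.135,-0.8,-0.02],[0,0,-0.33],1],
    [[-0.15,-0.85,-0.02],[0,0,-0.35],1]
  ]
}}

```text
t: 6.27
ee_pos: [463.0, 53.2, 316.5]
orientation: [-3.111, -0.431, 0.004]
ft_force: [0.6, -0.8, 0.0]
width: 50.1
grasp_force: 0.0
```

```bash
python3 - <<'E'
from h import *; from workcell import *
o=get_obs();print(o["ee_pos"],o["width"])
for p in ([494,306,270],): print(*delta(o,np.array(p,float),down(np.radians(15.5))))
E
```

```text
[463.046  53.161 316.466] 50.13711909405057
[ 0.329 -0.783  0.155] [-0.001  0.002  0.003]
```

>>> {"op": "step_arm", "data": {
  "deltas": [
    [[0.05,-0.12,0],[0,0,0],1],
    [[0.1,-0.24,0],[0,0,0],1],
    [[0.15,-0.36,0.02],[0,0,0],1],
    [[0.2,-0.48,0.06],[0,0,0],1],
    [[0.25,-0.6,0.1],[0,0,0],1],
    [[0.29,-0.7,0.13],[0,0,0],1],
    [[0.32,-0.76,0.15],[0,0,0],1],
    [[0.33,-0.783,0.155],[0,0,0],1],
    [[0.33,-0.783,0.155],[0,0,0],1]
  ]
}}

```text
t: 7.02
ee_pos: [495.5, 303.8, 269.4]
orientation: [3.111, 0.426, -0.005]
ft_force: [0.2, -0.4, -0.3]
width: 88.1
grasp_force: 0.0
```

```bash
python3 - <<'E'
from h import *; from workcell import *
o=get_obs();print(o["ee_pos"],o["width"],o["qpos"])
w=get_image("wrist");s=get_image("scene")
c=w["pixels"][:,:,::-1].copy()
print(proj(w,[[494,306,133],[494,306,0]]))
cv2.imwrite("pics/t4.png",cv2.resize(c,(768,576)))
E
```

```text
[495.527 303.843 269.391] 88.11096877547477 [ 0.53   0.31   1.683 -0.     1.152  1.828]
[[253.572 177.876]
 [254.336 153.92 ]]
```

View pics/t4.png

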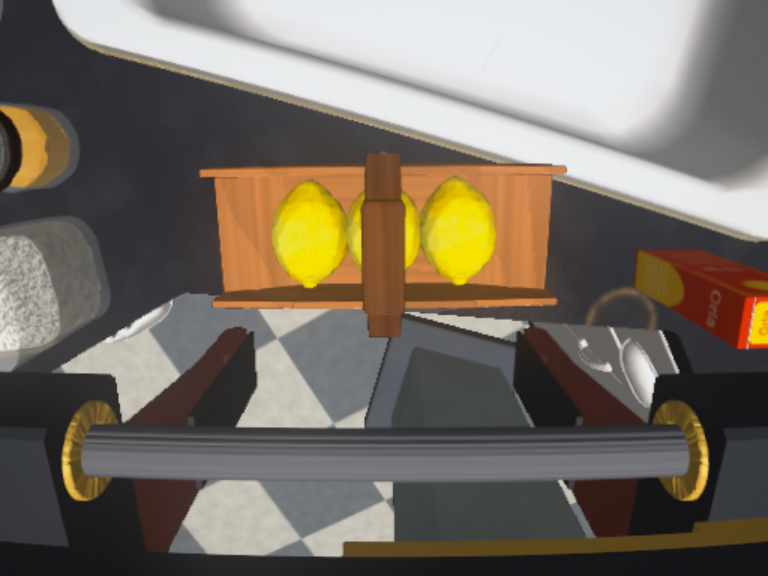

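The wrist view shows the three lemons lying crosswise in the trug, with the bar's top at (363–405, 200–307), centre (384,253), and the bar lined up with the gripper.

```bash
python3 - <<'E'
from h import *; from workcell import *
o=get_obs(); w=get_image("wrist")
b=onz(w,np.array([(363,200),(405,200),(406,307),(364,307),(384,253.5)])/1.5,133);print(b, [np.linalg.norm(b[i]-b[i+1]) for i in range(3)],np.degrees(np.arctan2(*(b[0]-b[3])[1::-1])),np.degrees(np.arctan2(*(b[1]-b[2])[1::-1])))
l=onz(w,np.array([(216,177),(552,174)])/1.5,40);d=l[1]-l[0];print(np.degrees(np.arctan2(d[1],d[0])),np.linalg.norm(d))
p=b[4].copy();p[2]=106
print(*delta(o,p,down(np.radians(15.5))))
E
```

```text
[[529.62  324.279 133.   ]
 [536.032 301.078 133.   ]
 [474.509 282.8   133.   ]
 [467.76  307.23  133.   ]
 [502.679 304.353 133.   ]] [np.float64(24.0708846220729), np.float64(64.18019610836245), np.float64(25.34544018758486)] 15.408590333160822 16.54650393147584
-74.0454013006118 252.1437250112824
[ 0.024 -0.001  0.55 ] [ 0.001  0.001 -0.   ]
```

>>> {"op": "step_arm", "data": {
  "deltas": [
    [[0.015,0,0.1],[0,0,-0.006],1],
    [[0.015,0,0.22],[0,0,-0.006],1],
    [[0.015,0,0.33],[0,0,-0.006],1],
    [[0.015,0,0.43],[0,0,-0.006],1],
    [[0.015,0,0.5],[0,0,-0.006],1],
    [[0.015,0,0.535],[0,0,-0.006],1],
    [[0.015,0,0.54],[0,0,-0.006],1],
    [[0.015,0,0.54],[0,0,-0.006],0],
    [[0.015,0,0.54],[0,0,-0.006],-0.5],
    [[0.015,0,0.54],[0,0,-0.006],-1],
    [[0.015,0,0.54],[0,0,-0.006],-1],
    [[0.015,0,0.54],[0,0,-0.006],-1],
    [[0.015,0,0.54],[0,0,-0.006],-1],
    [[0.015,0,0.54],[0,0,-0.006],-1]
  ]
}}

```text
t: 8.33
ee_pos: [501.0, 304.6, 110.0]
orientation: [-3.111, -0.437, -0.001]
ft_force: [1.2, 0.4, 0.1]
width: 44.9
grasp_force: 0.0
```

>>> {"op": "step_arm", "data": {
  "deltas": [
    [[0,0,0.01],[0,0,0],-1],
    [[0,0,0.01],[0,0,0],-1],
    [[0,0,0.01],[0,0,0],-1],
    [[0,0,0.01],[0,0,0],-1],
    [[0,0,0.01],[0,0,0],-1]
  ]
}}

```text
t: 8.75
ee_pos: [500.7, 304.2, 106.3]
orientation: [3.111, 0.438, -0.001]
ft_force: [0.7, -0.0, -2.0]
width: 25.7
grasp_force: 30.0
```

```bash
python3 - <<'E'
from h import *; from workcell import *
o=get_obs();print(o)
E
```

```text
{'t': 8.75, 'qpos': array([ 0.526,  0.522,  1.79 , -0.   ,  0.83 ,  1.817]), 'qvel': array([ 0.001, -0.   ,  0.001,  0.   ,  0.001, -0.   ]), 'joint_torque': array([  0.006, -55.331, -21.786,   0.102,  -0.005,   0.005]), 'ee_pos': array([500.682, 304.243, 106.296]), 'orientation': array([ 3.111,  0.438, -0.001]), 'ft_force': array([ 0.675, -0.019, -2.025]), 'moment': array([-0.124, -0.12 , -0.02 ]), 'grasp_force': 29.998197555541992, 'width': 25.65630482958516}
```

The bar is gripped at 30 N with a width of 25.7 mm. I lift gently, then plan the carry.

>>> {"op": "step_arm", "data": {
  "deltas": [
    [[0,0,-0.01],[0,0,0],-1],
    [[0,0,-0.03],[0,0,0],-1],
    [[0,0,-0.07],[0,0,0],-1],
    [[0,0,-0.13],[0,0,0],-1],
    [[0,0,-0.2],[0,0,0],-1],
    [[0,0,-0.27],[0,0,0],-1],
    [[0,0,-0.34],[0,0,0],-1],
    [[0,0,-0.41],[0,0,0],-1],
    [[0,0,-0.48],[0,0,0],-1],
    [[0,0,-0.55],[0,0,0],-1],
    [[0,0,-0.61],[0,0,0],-1],
    [[0,0,-0.65],[0,0,0],-1],
    [[0,0,-0.67],[0,0,0],-1]
  ]
}}

```text
t: 9.83
ee_pos: [501.3, 304.7, 310.2]
orientation: [-3.11, -0.437, -0.005]
ft_force: [0.3, 0.1, -5.3]
width: 26.0
grasp_force: 30.0
```

```bash
cat >> h.py <<'E'
def pour(phi,xl,zl):
    f=np.radians(phi);c,s=np.cos(f),np.sin(f)
    gx=xl-(130*c-90*s);gz=zl-(-130*s-90*c)
    return bw(gx-17.7*s,0,gz-17.7*c), down(YB+np.pi/2)@R.from_rotvec([f,0,0]).as_matrix()
E
python3 - <<'E'
from h import *; from workcell import *
o=get_obs();print(o["ee_pos"],o["width"],o["grasp_force"],o["ft_force"],o["qpos"])
for p,y in (([470,180,312],30.5),([455,70,314],45)): print(*delta(o,np.array(p,float),down(np.radians(y))))
for a in ((0,-170,240),(15,-200,185),(25,-200,175),(35,-200,170),(45,-200,168),(55,-200,168)): print(a,pour(*a)[0])
E
```

```text
[501.316 304.661 310.217] 26.015168272520498 29.997914135456085 [ 0.345  0.074 -5.27 ] [ 0.526  0.277  1.633 -0.     1.229  1.817]
[-0.215  0.371 -0.007] [-0.    -0.002 -0.169]
[-0.364  0.709 -0.014] [ 0.    -0.002 -0.337]
(0, -170, 240) [ 351.187 -184.279  312.3  ]
(15, -200, 185) [ 344.551 -182.551  288.483]
(25, -200, 175) [ 363.511 -187.489  295.466]
(35, -200, 170) [ 385.038 -193.097  303.79 ]
(45, -200, 168) [ 408.476 -199.202  311.048]
(55, -200, 168) [ 433.113 -205.619  315.959]
```

>>> {"op": "step_arm", "data": {
  "deltas": [
    [[-0.01,0.015,0],[0,0,-0.007],-1],
    [[-0.03,0.05,0],[0,0,-0.022],-1],
    [[-0.06,0.1,0],[0,0,-0.045],-1],
    [[-0.095,0.16,0],[0,0,-0.073],-1],
    [[-0.13,0.22,0],[0,0,-0.1],-1],
    [[-0.165,0.285,0],[0,0,-0.13],-1],
    [[-0.2,0.35,0],[0,0,-0.16],-1],
    [[-0.235,0.415,0],[0,0,-0.19],-1],
    [[-0.265,0.48,0],[0,0,-0.22],-1],
    [[-0.295,0.545,0],[0,0,-0.25],-1],
    [[-0.32,0.6,0],[0,0,-0.28],-1],
    [[-0.34,0.65,-0.01],[0,0,-0.305],-1],
    [[-0.355,0.69,-0.01],[0,0,-0.325],-1],
    [[-0.364,0.709,-0.014],[0,0,-0.337],-1]
  ]
}}

```text
t: 11.0
ee_pos: [453.1, 68.1, 310.5]
orientation: [-2.902, -1.203, 0.005]
ft_force: [0.8, 0.7, -4.3]
width: 25.8
grasp_force: 30.0
```

```bash
python3 - <<'E'
from h import *; from workcell import *
o=get_obs();print(o["ee_pos"],o["width"],o["ft_force"],o["qpos"])
print(*delta(o,np.array([405.,-60,316]),down(np.radians(60)))); print(*delta(o,*pour(0,-170,240)))
E
```

```text
[453.091  68.074 310.459] 25.81273447364177 [ 0.767  0.711 -4.264] [ 0.124  0.069  1.887 -0.001  1.188  0.909]
[-0.415  0.188 -0.018] [-0.001  0.002 -0.174]
[-0.835  0.354 -0.004] [-0.001  0.001 -0.353]
```

>>> {"op": "step_arm", "data": {
  "deltas": [
    [[-0.015,0.007,0],[0,0,-0.006],-1],
    [[-0.05,0.023,0],[0,0,-0.021],-1],
    [[-0.1,0.046,0],[0,0,-0.042],-1],
    [[-0.165,0.075,0],[0,0,-0.069],-1],
    [[-0.235,0.106,0],[0,0,-0.098],-1],
    [[-0.305,0.137,0],[0,0,-0.127],-1],
    [[-0.375,0.168,0],[0,0,-0.157],-1],
    [[-0.445,0.198,0],[0,0,-0.187],-1],
    [[-0.515,0.228,0],[0,0,-0.216],-1],
    [[-0.585,0.257,0],[0,0,-0.246],-1],
    [[-0.655,0.285,0],[0,0,-0.276],-1],
    [[-0.72,0.311,0],[0,0,-0.303],-1],
    [[-0.775,0.332,0],[0,0,-0.327],-1],
    [[-0.815,0.347,0],[0,0,-0.344],-1],
    [[-0.835,0.354,-0.004],[0,0,-0.353],-1],
    [[-0.835,0.354,-0.004],[0,0,-0.353],-1]
  ]
}}

```text
t: 12.33
ee_pos: [351.3, -182.9, 312.3]
orientation: [-2.487, -1.917, 0.001]
ft_force: [-0.3, -0.1, -5.1]
width: 25.6
grasp_force: 30.0
```

```bash
python3 - <<'E'
from h import *; from workcell import *
o=get_obs();print(o["ee_pos"],o["width"],o["ft_force"],o["qpos"])
for a in ((8,-185,200),(15,-200,185),(20,-200,180),(25,-200,175),(30,-200,172),(35,-200,170),(40,-200,168),(45,-200,168),(50,-200,168),(55,-200,168),(60,-200,168)): print(a,*delta(o,*pour(*a)))
s=get_image("scene");w=get_image("wrist")
cv2.imwrite("pics/c5.png",np.hstack([cv2.resize(w["pixels"][:,:,::-1],(400,300)),cv2.resize(s["pixels"][90:270,200:440,::-1],(400,300))]))
E
```

```text
[ 351.284 -182.919  312.34 ] 25.647464931533303 [-0.311 -0.087 -5.132] [-0.51  -0.044  1.997 -0.     1.189 -0.252]
(8, -185, 200) [-0.004 -0.011  0.076] [ 0.092 -0.    -0.002]
(15, -200, 185) [-0.005 -0.022  0.08 ] [ 0.174 -0.    -0.002]
(20, -200, 180) [-0.004  0.009  0.066] [ 0.232 -0.    -0.002]
(25, -200, 175) [-0.004  0.043  0.056] [ 0.29  -0.    -0.002]
(30, -200, 172) [-0.004  0.079  0.042] [ 0.348 -0.    -0.002]
(35, -200, 170) [-0.004  0.117  0.028] [ 0.406 -0.001 -0.002]
(40, -200, 168) [-0.004  0.157  0.018] [ 0.465 -0.001 -0.002]
(45, -200, 168) [-0.004  0.198  0.004] [ 0.523 -0.001 -0.002]
(50, -200, 168) [-0.004  0.24  -0.006] [ 0.581 -0.001 -0.002]
(55, -200, 168) [-0.004  0.283 -0.012] [ 0.639 -0.001 -0.002]
(60, -200, 168) [-0.004  0.326 -0.015] [ 0.697 -0.001 -0.002]
```

View pics/c5.png

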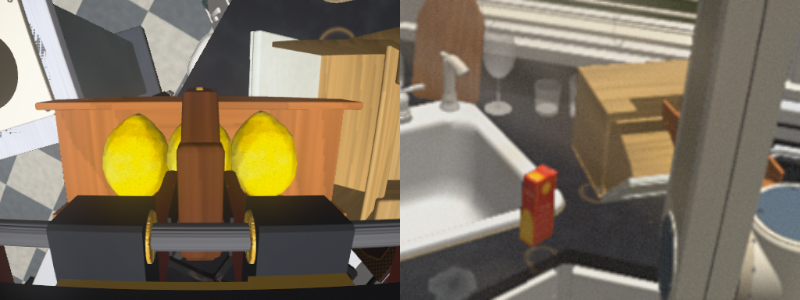

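The trug sits level, lemons in place, with its end pointing over the open front. The white front is at (285,75) and the tub cheek at (340,45) in the wrist view. Now I tilt about the lip.

>>> {"op": "step_arm", "data": {
  "deltas": [
    [[-0.004,-0.004,0.02],[0.03,0,-0.002],-1],
    [[-0.004,-0.008,0.05],[0.06,0,-0.002],-1],
    [[-0.004,-0.011,0.076],[0.092,0,-0.002],-1],
    [[-0.004,-0.016,0.08],[0.13,0,-0.002],-1],
    [[-0.004,-0.022,0.08],[0.174,0,-0.002],-1],
    [[-0.004,-0.006,0.073],[0.203,0,-0.002],-1],
    [[-0.004,0.009,0.066],[0.232,0,-0.002],-1],
    [[-0.004,0.026,0.061],[0.261,0,-0.002],-1],
    [[-0.004,0.043,0.056],[0.29,0,-0.002],-1],
    [[-0.004,0.061,0.049],[0.319,0,-0.002],-1],
    [[-0.004,0.079,0.042],[0.348,0,-0.002],-1],
    [[-0.004,0.098,0.035],[0.377,0,-0.002],-1],
    [[-0.004,0.117,0.028],[0.406,0,-0.002],-1],
    [[-0.004,0.137,0.023],[0.435,0,-0.002],-1],
    [[-0.004,0.157,0.018],[0.465,0,-0.002],-1],
    [[-0.004,0.178,0.011],[0.494,0,-0.002],-1],
    [[-0.004,0.198,0.004],[0.523,0,-0.002],-1]
  ]
}}

```text
t: 13.85
ee_pos: [410.7, -197.9, 311.1]
orientation: [-1.936, -1.5, 0.62]
ft_force: [1.3, -0.8, -7.0]
width: 25.6
grasp_force: 30.0
```

```bash
python3 - <<'E'
from h import *; from workcell import *
o=get_obs();print(o["ee_pos"],o["width"],o["ft_force"],o["qpos"])
for a in ((45,-200,168),(50,-200,168),(55,-200,168),(60,-200,168),(65,-200,168)): print(a,*delta(o,*pour(*a)))
w=get_image("wrist");h=cv2.cvtColor(w["pixels"],cv2.COLOR_RGB2HSV);m=cv2.inRange(h,(24,150,90),(34,255,255))
n,l,s,c=cv2.connectedComponentsWithStats(m);print(s[s[:,4]>100],c[s[:,4]>100])
cv2.imwrite("pics/p6.png",w["pixels"][:,:,::-1])
E
```

```text
[ 410.747 -197.931  311.147] 25.62351335381715 [ 1.299 -0.838 -6.974] [-0.403  0.494  1.52  -0.112  1.905 -0.144]
(45, -200, 168) [-0.006 -0.004  0.005] [0.    0.001 0.001]
(50, -200, 168) [-0.006  0.018 -0.032] [0.059 0.001 0.001]
(55, -200, 168) [-0.006  0.044 -0.067] [0.117 0.001 0.001]
(60, -200, 168) [-0.006  0.073 -0.099] [0.175 0.001 0.001]
(65, -200, 168) [-0.006  0.104 -0.129] [0.233 0.001 0.001]
[[     0      0    512    384 182030]
 [   186    147     47     98   2768]
 [   281    151     74    100   5158]
 [   357    162     90     98   6652]] [[249.03  190.554]
 [208.934 192.486]
 [320.065 198.925]
 [401.862 211.214]]
```

View pics/p6.png

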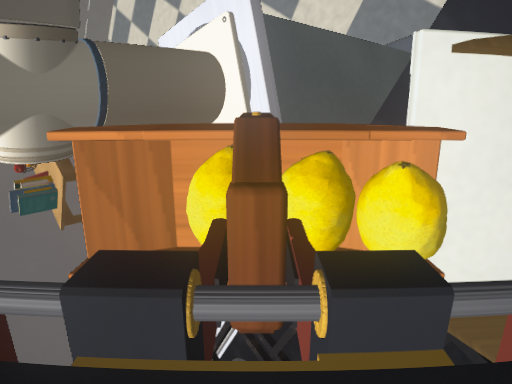

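The lemons have rolled to the lip (centres at about (209,192), (320,199) and (402,211)) and are starting to go over. I carry on tilting.

>>> {"op": "step_arm", "data": {
  "deltas": [
    [[-0.006,0.01,-0.018],[0.03,0,0],-1],
    [[-0.006,0.018,-0.032],[0.059,0,0],-1],
    [[-0.006,0.031,-0.05],[0.088,0,0],-1],
    [[-0.006,0.044,-0.067],[0.117,0,0],-1],
    [[-0.006,0.058,-0.083],[0.146,0,0],-1],
    [[-0.006,0.073,-0.099],[0.175,0,0],-1],
    [[-0.006,0.073,-0.099],[0.175,0,0],-1],
    [[-0.006,0.073,-0.099],[0.175,0,0],-1],
    [[-0.006,0.073,-0.099],[0.175,0,0],-1],
    [[-0.006,0.073,-0.099],[0.175,0,0],-1],
    [[-0.006,0.073,-0.099],[0.175,0,0],-1],
    [[-0.006,0.073,-0.099],[0.175,0,0],-1]
  ]
}}

```text
t: 14.9
ee_pos: [444.2, -209.4, 317.9]
orientation: [-1.737, -1.345, 0.774]
ft_force: [-0.6, -1.0, -1.9]
width: 25.9
grasp_force: 30.0
```

```bash
python3 - <<'E'
from h import *; from workcell import *
o=get_obs();print(o["ee_pos"],o["width"],o["ft_force"],o["qpos"])
w=get_image("wrist");h=cv2.cvtColor(w["pixels"],cv2.COLOR_RGB2HSV);m=cv2.inRange(h,(24,150,90),(34,255,255))
n,l,s,c=cv2.connectedComponentsWithStats(m);print(s[s[:,4]>100],c[s[:,4]>100])
cv2.imwrite("pics/p7.png",w["pixels"][:,:,::-1])
E
```

```text
[ 444.157 -209.418  317.888] 25.891877141858384 [-0.593 -0.973 -1.878] [-0.391  0.675  1.342 -0.142  2.162 -0.149]
[[     0      0    512    384 196608]] [[255.5 191.5]]
```

View pics/p7.png

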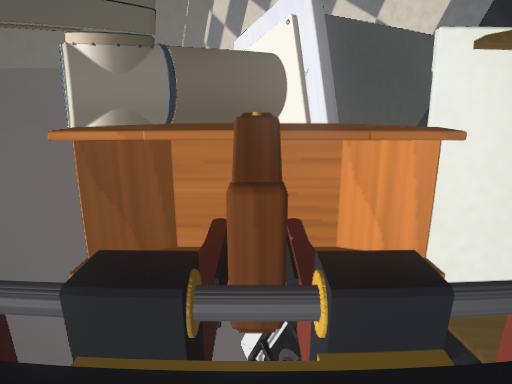

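The trug is empty: no yellow is left in view and the load has fallen to 1.9 N. Next I right it and carry it back.

```bash
python3 - <<'E'
from h import *; from workcell import *
o=get_obs()
for a in ((60,-205,190),(45,-205,210),(30,-205,230),(15,-200,235),(0,-170,240)): print(a,*delta(o,*pour(*a)))
E
```

```text
(60, -205, 190) [ 0.003 -0.067 -0.024] [0.001 0.    0.001]
(45, -205, 210) [ 0.003 -0.172  0.063] [-0.174  0.     0.001]
(30, -205, 230) [ 0.003 -0.245  0.158] [-0.348 -0.     0.001]
(15, -200, 235) [ 0.003 -0.232  0.263] [-0.523 -0.     0.001]
(0, -170, 240) [ 0.003 -0.145  0.287] [-0.697 -0.     0.001]
```

>>> {"op": "step_arm", "data": {
  "deltas": [
    [[0,-0.03,-0.01],[0,0,0],-1],
    [[0,-0.067,-0.02],[-0.01,0,0],-1],
    [[0,-0.11,0.02],[-0.08,0,0],-1],
    [[0,-0.172,0.063],[-0.16,0,0],-1],
    [[0,-0.21,0.11],[-0.24,0,0],-1],
    [[0,-0.245,0.158],[-0.32,0,0],-1],
    [[0,-0.24,0.2],[-0.4,0,0],-1],
    [[0,-0.235,0.24],[-0.48,0,0],-1],
    [[0,-0.22,0.27],[-0.56,0,0],-1],
    [[0,-0.18,0.28],[-0.64,0,0],-1],
    [[0.003,-0.145,0.287],[-0.697,0,0],-1],
    [[0.003,-0.145,0.287],[-0.697,0,0],-1]
  ]
}}

```text
t: 15.95
ee_pos: [348.0, -182.9, 311.9]
orientation: [-2.485, -1.921, -0.002]
ft_force: [-0.6, 0.9, -2.1]
width: 26.1
grasp_force: 30.0
```

```bash
python3 - <<'E'
from h import *; from workcell import *
o=get_obs();print(o["ee_pos"],o["orientation"],o["width"],o["ft_force"])
print(*delta(o,np.array([455.,70,316]),down(np.radians(45))))
E
```

```text
[ 347.986 -182.936  311.9  ] [-2.485 -1.921 -0.002] 26.149109533692876 [-0.641  0.91  -2.144]
[ 0.906  0.133 -0.013] [ 0.    -0.001  0.354]
```

>>> {"op": "step_arm", "data": {
  "deltas": [
    [[0.03,0.004,0],[0,0,0.01],-1],
    [[0.09,0.013,0],[0,0,0.035],-1],
    [[0.17,0.025,0],[0,0,0.066],-1],
    [[0.26,0.038,0],[0,0,0.1],-1],
    [[0.35,0.05,0],[0,0,0.137],-1],
    [[0.44,0.065,0],[0,0,0.172],-1],
    [[0.53,0.078,0],[0,0,0.207],-1],
    [[0.62,0.09,0],[0,0,0.242],-1],
    [[0.71,0.105,0],[0,0,0.277],-1],
    [[0.79,0.116,0],[0,0,0.309],-1],
    [[0.86,0.126,-0.01],[0,0,0.336],-1],
    [[0.9,0.132,-0.013],[0,0,0.352],-1],
    [[0.906,0.133,-0.013],[0,0,0.354],-1]
  ]
}}

```text
t: 17.03
ee_pos: [459.3, 70.4, 317.2]
orientation: [-2.899, -1.205, 0.003]
ft_force: [-0.5, 1.0, -1.7]
width: 25.7
grasp_force: 30.0
```

```bash
python3 - <<'E'
from h import *; from workcell import *
o=get_obs();print(o["ee_pos"],o["orientation"],o["width"],o["ft_force"])
print(*delta(o,np.array([500.7,304.2,200]),R.from_rotvec([3.111,.438,-.001]).as_matrix()))
E
```

```text
[459.277  70.44  317.194] [-2.899 -1.205  0.003] 25.719682848410734 [-0.466  0.952 -1.717]
[ 0.65  -0.451  0.391] [-0.001  0.001  0.338]
```

>>> {"op": "step_arm", "data": {
  "deltas": [
    [[0.03,-0.02,0],[0,0,0.015],-1],
    [[0.09,-0.06,0],[0,0,0.047],-1],
    [[0.17,-0.12,0],[0,0,0.088],-1],
    [[0.25,-0.17,0],[0,0,0.13],-1],
    [[0.33,-0.23,0.02],[0,0,0.172],-1],
    [[0.41,-0.285,0.07],[0,0,0.213],-1],
    [[0.49,-0.34,0.14],[0,0,0.255],-1],
    [[0.56,-0.39,0.22],[0,0,0.291],-1],
    [[0.61,-0.423,0.29],[0,0,0.317],-1],
    [[0.64,-0.444,0.35],[0,0,0.333],-1],
    [[0.65,-0.451,0.385],[0,0,0.338],-1],
    [[0.65,-0.451,0.391],[0,0,0.338],-1]
  ]
}}

```text
t: 18.03
ee_pos: [499.2, 301.8, 197.0]
orientation: [3.11, 0.439, -0.009]
ft_force: [0.1, -0.6, -1.8]
width: 25.8
grasp_force: 30.0
```

```bash
python3 - <<'E'
from h import *; from workcell import *
o=get_obs();print(o["ee_pos"],o["orientation"],o["width"],o["ft_force"])
print(*delta(o,np.array([500.7,304.2,107.5]),R.from_rotvec([3.111,.438,-.001]).as_matrix()))
E
```

```text
[499.181 301.824 197.032] [ 3.11   0.439 -0.009] 25.802424928522225 [ 0.053 -0.576 -1.767]
[ 0.009 -0.006  0.298] [0.    0.003 0.001]
```

>>> {"op": "step_arm", "data": {
  "deltas": [
    [[0,0,0.04],[0,0.003,0],-1],
    [[0.005,-0.003,0.1],[0,0.003,0],-1],
    [[0.009,-0.006,0.16],[0,0.003,0],-1],
    [[0.009,-0.006,0.21],[0,0.003,0],-1],
    [[0.009,-0.006,0.25],[0,0.003,0],-1],
    [[0.009,-0.006,0.275],[0,0.003,0],-1],
    [[0.009,-0.006,0.288],[0,0.003,0],-1],
    [[0.009,-0.006,0.294],[0,0.003,0],-1],
    [[0.009,-0.006,0.294],[0,0.003,0],-1],
    [[0.009,-0.006,0.294],[0,0.003,0],-1]
  ]
}}

```text
t: 18.87
ee_pos: [502.6, 305.2, 111.6]
orientation: [-3.108, -0.437, -0.007]
ft_force: [0.0, -0.5, -2.4]
width: 25.8
grasp_force: 30.0
```

```bash
python3 - <<'E'
from workcell import *
o=get_obs();print(o["ee_pos"],o["orientation"],o["width"],o["ft_force"])
E
```

```text
[502.62876581 305.19755036 111.6272617 ] [-3.10844554 -0.43658254 -0.00716014] 25.830991099027436 [ 0.03029326 -0.47459106 -2.37833352]
```

>>> {"op": "step_arm", "data": {
  "deltas": [
    [[0,0,0.005],[0,0,0],-1],
    [[0,0,0.009],[0,0,0],-1],
    [[0,0,0.011],[0,0,0],-1],
    [[0,0,0.011],[0,0,0],-1]
  ]
}}

```text
t: 19.2
ee_pos: [502.1, 305.0, 107.6]
orientation: [-3.109, -0.437, -0.005]
ft_force: [0.5, -0.9, -2.2]
width: 25.9
grasp_force: 30.0
```

>>> {"op": "step_arm", "data": {
  "deltas": [
    [[0,0,0.004],[0,0,0],-1],
    [[0,0,0.006],[0,0,0],-1],
    [[0,0,0.006],[0,0,0],-1]
  ]
}}

```text
t: 19.45
ee_pos: [502.5, 305.2, 106.2]
orientation: [-3.109, -0.437, -0.007]
ft_force: [0.3, -0.1, 1.7]
width: 25.7
grasp_force: 30.0
```

>>> {"op": "step_arm", "data": {
  "deltas": [
    [[0,0,0],[0,0,0],-0.4],
    [[0,0,0],[0,0,0],0],
    [[0,0,0],[0,0,0],0.5],
    [[0,0,0],[0,0,0],0.5],
    [[0,0,0],[0,0,0],0.5],
    [[0,0,0],[0,0,0],0.5]
  ]
}}

```text
t: 19.95
ee_pos: [502.1, 305.0, 105.7]
orientation: [-3.109, -0.436, -0.005]
ft_force: [0.7, 0.7, 1.7]
width: 56.4
grasp_force: 0.0
```

>>> {"op": "step_arm", "data": {
  "deltas": [
    [[0,0,-0.04],[0,0,0],0.5],
    [[0,0,-0.1],[0,0,0],0.5],
    [[0,0,-0.2],[0,0,0],0.5],
    [[0,0,-0.32],[0,0,0],0.5],
    [[0,0,-0.44],[0,0,0],0.5],
    [[0,0,-0.56],[0,0,0],0],
    [[0,0,-0.66],[0,0,0],-1],
    [[0,0,-0.68],[0,0,0],-1]
  ]
}}

```text
t: 20.62
ee_pos: [503.6, 305.7, 316.9]
orientation: [-3.105, -0.436, -0.02]
ft_force: [0.1, 0.9, 0.1]
width: 49.5
grasp_force: 0.0
```

```bash
python3 - <<'E'
from h import *; from workcell import *
o=get_obs();print(o["ee_pos"],o["orientation"],o["width"],o["ft_force"])
w=get_image("wrist");h=cv2.cvtColor(w["pixels"],cv2.COLOR_RGB2HSV);m=cv2.inRange(h,(5,110,60),(17,255,230));m[:60]=0;m[260:]=0
n,l,s,c=cv2.connectedComponentsWithStats(m);print("trug",s[s[:,4]>300])
print(*delta(o,np.array([440.,50,330]),down(YB)))
E
```

```text
[503.645 305.736 316.925] [-3.105 -0.436 -0.02 ] 49.47976671652601 [0.142 0.888 0.109]
trug [[     0      0    512    384 176858]
 [   150    110    216    109  17222]
 [   408    171    104     56   1891]
 [   311    218     24     28    344]]
[-0.438  0.761 -0.053] [-0.005 -0.008  0.356]
```

>>> {"op": "step_arm", "data": {
  "deltas": [
    [[-0.06,0.1,-0.02],[0,0,0.04],-1],
    [[-0.13,0.22,-0.05],[0,0,0.1],-1],
    [[-0.2,0.34,-0.05],[0,0,0.16],-1],
    [[-0.27,0.46,-0.05],[0,0,0.22],-1],
    [[-0.33,0.57,-0.05],[0,-0.005,0.27],-1],
    [[-0.39,0.68,-0.05],[0,-0.008,0.32],-1],
    [[-0.43,0.75,-0.05],[0,-0.008,0.35],-1],
    [[-0.438,0.761,-0.053],[-0.005,-0.008,0.356],-1]
  ]
}}

```text
t: 21.33
ee_pos: [436.0, 45.6, 323.6]
orientation: [3.108, -0.407, -0.016]
ft_force: [-1.0, 0.6, 0.5]
width: 1.0
grasp_force: 0.0
```

```bash
python3 - <<'E'
from h import *; from workcell import *
o=get_obs();print(o["ee_pos"],o["width"])
print(*delta(o,bw(-275,0,330),down(YB)))
E
```

```text
[435.96   45.639 323.616] 0.9841167645286129
[ 0.008  0.813 -0.014] [ 0.006  0.006 -0.004]
```

>>> {"op": "step_arm", "data": {
  "deltas": [
    [[0,0.08,0],[0.006,0.006,-0.004],-1],
    [[0,0.2,0],[0.006,0.006,-0.004],-1],
    [[0,0.32,0],[0.006,0.006,-0.004],-1],
    [[0,0.44,0],[0.006,0.006,-0.004],-1],
    [[0.005,0.56,0],[0.006,0.006,-0.004],-1],
    [[0.008,0.68,-0.01],[0.006,0.006,-0.004],-1],
    [[0.008,0.76,-0.014],[0.006,0.006,-0.004],-1],
    [[0.008,0.8,-0.014],[0.006,0.006,-0.004],-1],
    [[0.008,0.813,-0.014],[0.006,0.006,-0.004],-1],
    [[0.008,0.813,-0.014],[0.006,0.006,-0.004],-1]
  ]
}}

```text
t: 22.17
ee_pos: [378.6, -187.9, 330.0]
orientation: [-3.115, 0.392, -0.001]
ft_force: [0.4, 0.2, -0.0]
width: 0.2
grasp_force: 0.0
```

```bash
python3 - <<'E'
from h import *; from workcell import *
o=get_obs();print(o["ee_pos"],o["width"],o["ft_force"])
w=get_image("wrist");g=w["pixels"];h=cv2.cvtColor(g,cv2.COLOR_RGB2HSV);m=cv2.inRange(h,(22,140,60),(35,255,255))
n,l,s,c=cv2.connectedComponentsWithStats(m)
def b(p): c,s=np.cos(YB),np.sin(YB);d=p[:2]-C;return np.array([c*d[0]+s*d[1],-s*d[0]+c*d[1]])
for i in range(1,n):
    if s[i,4]>150: print("lemon",s[i],c[i],b(onz(w,[c[i]],70)[0]))
W=cv2.inRange(h,(0,0,150),(180,60,255))  # bright front edge
print("edge px expected",proj(w,[bw(-231,0,147),bw(-231,90,147),bw(-241,0,137)]))
for u in (180,340): print(u,g[230:380:4,u].astype(int).sum(1).tolist())
S=get_image("scene");hs=cv2.cvtColor(S["pixels"],cv2.COLOR_RGB2HSV)
r=cv2.inRange(hs,(0,150,80),(6,255,255))|cv2.inRange(hs,(174,150,80),(180,255,255));r[:,:260]=0;r[:,300:]=0;r[:180]=0
ys,xs=np.nonzero(r);print("carton",xs.min(),xs.max(),ys.min(),ys.max())
print(*delta(o,bw(-275,0,112),down(YB)))
E
```

```text
[ 378.553 -187.877  329.955] 0.24306284729173006 [ 0.375  0.248 -0.018]
lemon [ 196    0  133   63 5565] [260.011  23.32 ] [-120.03     0.074]
lemon [ 58 132  75  39 807] [ 91.877 151.145] [-267.339  209.656]
edge px expected [[259.964 126.014]
 [169.133 125.972]
 [259.832 135.153]]
180 [364, 372, 379, 266, 233, 204, 119, 114, 110, 106, 106, 103, 103, 100, 97, 162, 163, 192, 206, 203, 203, 202, 202, 201, 202, 201, 202, 203, 200, 199, 198, 199, 200, 202, 204, 155, 84, 78]
340 [149, 152, 156, 152, 147, 136, 109, 103, 100, 94, 95, 92, 91, 86, 89, 158, 159, 195, 204, 204, 204, 204, 201, 203, 200, 199, 200, 197, 200, 198, 197, 203, 203, 201, 202, 129, 75, 73]
carton 273 294 189 234
[-0.008  0.013  0.726] [-0.002 -0.     0.003]
```

>>> {"op": "step_arm", "data": {
  "deltas": [
    [[0.1,0,0],[0,0,0],-1],
    [[0.2,0,0],[0,0,0],-1],
    [[0.27,0,0],[0,0,0],-1],
    [[0.27,0,0],[0,0,0],-1]
  ]
}}

```text
t: 22.6
ee_pos: [460.9, -207.2, 330.5]
orientation: [-3.116, 0.386, -0.005]
ft_force: [-0.2, 1.1, -0.3]
width: 0.6
grasp_force: 0.0
```

```bash
python3 - <<'E'
from h import *; from workcell import *
o=get_obs();print(o["ee_pos"])
w=get_image("wrist");g=w["pixels"];h=cv2.cvtColor(g,cv2.COLOR_RGB2HSV);m=cv2.inRange(h,(22,140,60),(35,255,255))
n,l,s,c=cv2.connectedComponentsWithStats(m)
def b(p): c,s=np.cos(YB),np.sin(YB);d=p[:2]-C;return np.array([c*d[0]+s*d[1],-s*d[0]+c*d[1]])
for i in range(1,n):
    if s[i,4]>150: print("lemon",s[i],c[i],b(onz(w,[c[i]],70)[0]))
i=1+np.argmax(s[1:,4]);x,y,W,H,_=s[i]
for r in (l[y:y+H:4,x:x+W:3]==i): print("".join("#" if v else "." for v in r))
P=proj(w,[bw(-50,60,205),bw(-50,-60,205),bw(-97,0,205),bw(-231,0,147)]);print(P)
print(*delta(o,bw(-275,0,330),down(YB)))
E
```

```text
[ 460.914 -207.158  330.5  ]
lemon [ 200   74  128   67 5328] [260.957  99.132] [-119.955    0.712]
lemon [ 64 176  53  30 519] [ 88.684 190.393] [-233.978  221.823]
.#################.........................
.#################.....###################.
##################....#####################
###########################################
.#########################################.
.########################################..
..#######################################..
..######################################...
...###################################.....
...........#########################.......
...........#################...............
...........#################...............
...........################................
............###############................
.............#############.................
..............###########..................
................#######....................
[[187.059   6.873]
 [341.893   8.366]
 [263.871  69.314]
 [261.237 208.199]]
[-0.29   0.016  0.001] [-0.002 -0.002  0.006]
```

Three lemons are visible in the tub: two at the back and one in front. Next I go outside the front and push it shut.

>>> {"op": "step_arm", "data": {
  "deltas": [
    [[-0.1,0.005,0],[0,0,0.006],-1],
    [[-0.2,0.01,0],[0,0,0.006],-1],
    [[-0.28,0.016,0],[0,0,0.006],-1],
    [[-0.295,0.016,0],[0,0,0.006],-1],
    [[-0.295,0.016,0.1],[0,0,0.006],-1],
    [[-0.295,0.016,0.22],[0,0,0.006],-1],
    [[-0.295,0.016,0.34],[0,0,0.006],-1],
    [[-0.295,0.016,0.46],[0,0,0.006],-1],
    [[-0.295,0.016,0.58],[0,0,0.006],-1],
    [[-0.295,0.016,0.68],[0,0,0.006],-1],
    [[-0.295,0.016,0.72],[0,0,0.006],-1],
    [[-0.295,0.016,0.72],[0,0,0.006],-1]
  ]
}}

```text
t: 23.65
ee_pos: [369.2, -188.6, 112.0]
orientation: [-3.111, 0.403, 0.005]
ft_force: [-0.9, -0.0, -0.4]
width: 0.7
grasp_force: 0.0
```

```bash
python3 - <<'E'
from h import *; from workcell import *
o=get_obs();print(o["ee_pos"],o["ft_force"])
for th in (.785,.7,.6,.5,.4,.3,.2,.1,.05,.02,0):
    c,s=np.cos(th),np.sin(th); p=bw(-102-12*c-186*s-10,0,14+186*c-12*s-28); print(th,*delta(o,p,down(YB)))
E
```

```text
[ 369.177 -188.649  112.042] [-0.939 -0.04  -0.385]
0.785 [0.098 0.001 0.009] [-0.002  0.003 -0.002]
0.7 [ 0.135  0.001 -0.029] [-0.002  0.003 -0.002]
0.6 [ 0.182  0.    -0.07 ] [-0.002  0.003 -0.002]
0.5 [ 0.232  0.    -0.106] [-0.002  0.003 -0.002]
0.4 [ 0.286 -0.    -0.136] [-0.002  0.003 -0.002]
0.3 [ 0.343 -0.    -0.162] [-0.002  0.003 -0.002]
0.2 [ 0.402 -0.001 -0.181] [-0.002  0.003 -0.002]
0.1 [ 0.463 -0.001 -0.195] [-0.002  0.003 -0.002]
0.05 [ 0.493 -0.001 -0.199] [-0.002  0.003 -0.002]
0.02 [ 0.512 -0.001 -0.201] [-0.002  0.003 -0.002]
0 [ 0.524 -0.001 -0.202] [-0.002  0.003 -0.002]
```

>>> {"op": "step_arm", "data": {
  "deltas": [
    [[0.04,0,0.005],[0,0,0],-1],
    [[0.07,0,0.009],[0,0,0],-1],
    [[0.085,0,0.009],[0,0,0],-1],
    [[0.098,0,0.007],[0,0,0],-1],
    [[0.11,0,-0.004],[0,0,0],-1],
    [[0.122,0,-0.016],[0,0,0],-1],
    [[0.135,0,-0.029],[0,0,0],-1],
    [[0.15,0,-0.042],[0,0,0],-1],
    [[0.165,0,-0.056],[0,0,0],-1],
    [[0.182,0,-0.07],[0,0,0],-1]
  ]
}}

```text
t: 24.48
ee_pos: [423.6, -204.2, 136.4]
orientation: [-3.113, 0.404, -0.003]
ft_force: [-4.6, 1.3, 3.1]
width: 0.9
grasp_force: 2.5
```

>>> {"op": "step_arm", "data": {
  "deltas": [
    [[0.017,0,-0.012],[0,0,0],-1],
    [[0.034,0,-0.025],[0,0,0],-1],
    [[0.05,0,-0.036],[0,0,0],-1],
    [[0.067,0,-0.046],[0,0,0],-1],
    [[0.085,0,-0.056],[0,0,0],-1],
    [[0.104,0,-0.066],[0,0,0],-1]
  ]
}}

```text
t: 24.98
ee_pos: [454.6, -212.4, 156.1]
orientation: [-3.114, 0.404, -0.005]
ft_force: [-3.5, 0.7, 1.5]
width: 0.4
grasp_force: 1.3
```

>>> {"op": "step_arm", "data": {
  "deltas": [
    [[0.015,0,-0.007],[0,0,0],-1],
    [[0.03,0,-0.014],[0,0,0],-1],
    [[0.045,0,-0.021],[0,0,0],-1],
    [[0.06,0,-0.027],[0,0,0],-1],
    [[0.075,0,-0.033],[0,0,0],-1],
    [[0.09,0,-0.038],[0,0,0],-1],
    [[0.105,0,-0.042],[0,0,0],-1],
    [[0.12,0,-0.046],[0,0,0],-1],
    [[0.135,0,-0.05],[0,0,0],-1],
    [[0.15,0,-0.054],[0,0,0],-1]
  ]
}}

```text
t: 25.82
ee_pos: [497.8, -223.9, 171.9]
orientation: [-3.114, 0.404, -0.004]
ft_force: [-0.7, 0.4, 0.1]
width: 0.9
grasp_force: 0.2
```

```bash
python3 - <<'E'
from h import *; from workcell import *
o=get_obs();print(o["ee_pos"],o["ft_force"])
for th in (.1,.05,.02,0):
    c,s=np.cos(th),np.sin(th); p=bw(-102-12*c-186*s-10,0,14+186*c-12*s-28); print(th,*delta(o,p,down(YB)))
E
```

```text
[ 497.78  -223.86   171.949] [-0.66   0.391  0.1  ]
0.1 [ 0.019 -0.005  0.007] [-0.001 -0.001 -0.002]
0.05 [ 0.05  -0.005  0.003] [-0.001 -0.001 -0.002]
0.02 [ 0.068 -0.005  0.001] [-0.001 -0.001 -0.002]
0 [ 0.081 -0.005  0.   ] [-0.001 -0.001 -0.002]
```

>>> {"op": "step_arm", "data": {
  "deltas": [
    [[0.01,0,0],[0,0,0],-1],
    [[0.02,0,0],[0,0,0],-1],
    [[0.03,0,0],[0,0,0],-1],
    [[0.04,0,0],[0,0,0],-1],
    [[0.05,0,0],[0,0,0],-1]
  ]
}}

```text
t: 26.23
ee_pos: [512.0, -227.6, 171.8]
orientation: [-3.114, 0.404, -0.003]
ft_force: [-0.1, 0.4, 0.1]
width: 0.6
grasp_force: 0.1
```

>>> {"op": "step_arm", "data": {
  "deltas": [
    [[0.007,0,0],[0,0,0],-1],
    [[0.014,0,0],[0,0,0],-1],
    [[0.02,0,0],[0,0,0],-1]
  ]
}}

```text
t: 26.48
ee_pos: [517.8, -229.2, 171.9]
orientation: [-3.114, 0.404, -0.003]
ft_force: [-0.1, -1.4, -0.0]
width: 0.4
grasp_force: 0.1
```

>>> {"op": "step_arm", "data": {
  "deltas": [
    [[0.005,0,0],[0,0,0],-1],
    [[0.01,0,0],[0,0,0],-1],
    [[0.013,0,0],[0,0,0],-1]
  ]
}}

```text
t: 26.73
ee_pos: [521.5, -230.1, 171.9]
orientation: [-3.114, 0.404, -0.003]
ft_force: [0.3, -0.1, 0.1]
width: 0.7
grasp_force: 0.0
```

>>> {"op": "step_arm", "data": {
  "deltas": [
    [[0.004,0,0],[0,0,0],-1],
    [[0.008,0,0],[0,0,0],-1]
  ]
}}

```text
t: 26.9
ee_pos: [523.7, -230.7, 171.9]
orientation: [-3.114, 0.404, -0.003]
ft_force: [0.1, 0.3, 0.8]
width: 0.3
grasp_force: 0.0
```

```bash
cat > chk.py <<'E'
from h import *; from workcell import *
import pickle
o=get_obs();print(o["ee_pos"],o["ft_force"])
w=get_image("wrist");g=w["pixels"].astype(int)
def b(p): c,s=np.cos(YB),np.sin(YB);d=p[:2]-C;return np.array([c*d[0]+s*d[1],-s*d[0]+c*d[1]])
for yy in (85,30,-30,-85):
    xs=np.arange(-140,-30,3.); q=proj(w,[bw(x,yy,200) for x in xs]); 
    print(yy,[(int(x),int(g[int(v),int(u)].sum())) for x,(u,v) in zip(xs,q) if 0<=u<512 and 0<=v<384])
S=get_image("scene");a=pickle.load(open("d0.pkl","rb"))["scene"]["pixels"].astype(int);n=S["pixels"].astype(int)
for u in (330,335,340): print(u,"before",a[150:172,u].sum(1).tolist(),"now",n[150:172,u].sum(1).tolist())
for v in (140,190): print(v,"before",a[v,295:332].sum(1).tolist(),"now",n[v,295:332].sum(1).tolist())
E
python3 chk.py
```

```text
[ 523.656 -230.701  171.875] [0.129 0.262 0.757]
85 [(-140, 293), (-137, 313), (-134, 213), (-131, 350), (-128, 345), (-125, 181), (-122, 188), (-119, 193), (-116, 198), (-113, 210), (-110, 679), (-107, 542), (-104, 710), (-101, 711), (-98, 693), (-95, 342), (-92, 509), (-89, 500), (-86, 508), (-83, 515), (-80, 507), (-77, 497), (-74, 494), (-71, 475), (-68, 490), (-65, 497), (-62, 492), (-59, 492), (-56, 465), (-53, 454), (-50, 427), (-47, 478), (-44, 482), (-41, 511), (-38, 510), (-35, 510), (-32, 513)]
30 [(-140, 194), (-137, 155), (-134, 129), (-131, 97), (-128, 107), (-125, 113), (-122, 123), (-119, 140), (-116, 147), (-113, 200), (-110, 691), (-107, 448), (-104, 713), (-101, 713), (-98, 700), (-95, 345), (-92, 342), (-89, 337), (-86, 338), (-83, 335), (-80, 326), (-77, 326), (-74, 325), (-71, 429), (-68, 466), (-65, 469), (-62, 470), (-59, 467), (-56, 459), (-53, 462), (-50, 384), (-47, 467), (-44, 463), (-41, 522), (-38, 517), (-35, 516), (-32, 511)]
-30 [(-140, 198), (-137, 156), (-134, 121), (-131, 94), (-128, 99), (-125, 108), (-122, 117), (-119, 128), (-116, 146), (-113, 1
[... 1580 characters left out ...]
60, 241, 254, 242, 245, 285, 363, 448, 480, 482, 465, 458, 465, 460, 460, 465, 476, 477, 465, 457, 462, 475, 461, 469, 470] now [256, 237, 204, 210, 217, 217, 246, 291, 296, 301, 273, 255, 247, 240, 243, 231, 235, 284, 355, 451, 473, 460, 463, 468, 461, 481, 464, 477, 461, 473, 466, 470, 465, 461, 465, 453, 469]
190 before [173, 170, 176, 164, 172, 165, 156, 181, 157, 179, 166, 165, 174, 181, 227, 263, 218, 209, 209, 205, 204, 208, 214, 207, 202, 217, 219, 254, 284, 298, 314, 320, 319, 299, 317, 312, 318] now [175, 169, 165, 154, 143, 164, 174, 177, 182, 152, 187, 146, 168, 173, 231, 252, 239, 217, 214, 205, 207, 207, 189, 203, 198, 220, 234, 255, 308, 328, 335, 343, 333, 336, 339, 331, 330]
```

The bin has not moved and the front is all but shut, with its inner face at the −102 mm given for the shut front. I press lightly until there is contact force.

>>> {"op": "step_arm", "data": {
  "deltas": [
    [[0.004,0,0],[0,0,0],-1],
    [[0.006,0,0],[0,0,0],-1],
    [[0.006,0,0],[0,0,0],-1]
  ]
}}

```text
t: 27.25
ee_pos: [525.5, -231.2, 171.9]
orientation: [-3.114, 0.404, -0.004]
ft_force: [0.1, -0.3, -0.1]
width: 0.2
grasp_force: 0.0
```

>>> {"op": "step_arm", "data": {
  "deltas": [
    [[0.003,0,0],[0,0,0],-1],
    [[0.005,0,0],[0,0,0],-1],
    [[0.005,0,0],[0,0,0],-1]
  ]
}}

```text
t: 27.5
ee_pos: [526.3, -231.4, 171.9]
orientation: [-3.113, 0.404, -0.001]
ft_force: [-3.0, 0.4, 2.1]
width: 0.2
grasp_force: 1.6
```

>>> {"op": "step_arm", "data": {
  "deltas": [
    [[0.002,0,0],[0,0,0],-1],
    [[0.003,0,0],[0,0,0],-1],
    [[0.003,0,0],[0,0,0],-1]
  ]
}}

```text
t: 27.75
ee_pos: [526.4, -231.4, 171.8]
orientation: [-3.113, 0.404, 0.001]
ft_force: [-7.0, 2.5, 4.3]
width: 0.3
grasp_force: 3.2
```

The force rose to 7.4 N while the finger moved only 0.1 mm, so the front is against its closed stop. I back away and check.

>>> {"op": "step_arm", "data": {
  "deltas": [
    [[-0.02,0,0],[0,0,0],-1],
    [[-0.08,0,0],[0,0,0],-1],
    [[-0.18,0,0],[0,0,0],-1],
    [[-0.22,0,-0.08],[0,0,0],-1],
    [[-0.22,0,-0.2],[0,0,0],-1],
    [[-0.22,0,-0.32],[0,0,0],-1],
    [[-0.22,0,-0.42],[0,0,0],-1],
    [[-0.22,0,-0.45],[0,0,0],-1],
    [[-0.22,0,-0.45],[0,0,0],-1]
  ]
}}

```text
t: 28.5
ee_pos: [465.1, -215.9, 309.6]
orientation: [3.115, -0.404, 0.013]
ft_force: [0.1, -0.6, -0.5]
width: 0.1
grasp_force: 0.0
```

```bash
python3 chk.py | cut -c1-420 ; python3 - <<'E'
from h import *; from workcell import *; import pickle
a=pickle.load(open("d0.pkl","rb"))["scene"]["pixels"];n=get_image("scene")["pixels"]
for p in (a,n):
    h=cv2.cvtColor(p,cv2.COLOR_RGB2HSV);m=cv2.inRange(h,(5,110,60),(17,255,220));m[:,:160]=0;m[:210]=0;m[:,270:]=0
    _,_,s,_=cv2.connectedComponentsWithStats(m);print("trug",s[1:][s[1:,4]>300])
    r=cv2.inRange(h,(0,150,80),(6,255,255))|cv2.inRange(h,(174,150,80),(180,255,255));r[:,:260]=0;r[:,300:]=0;r[:180]=0
    y,x=np.nonzero(r);print("carton",x.min(),x.max(),y.min(),y.max(),x.mean(),y.mean())
E
```

```text
[ 465.072 -215.855  309.645] [ 0.136 -0.635 -0.453]
85 [(-140, 169), (-137, 172), (-134, 177), (-131, 181), (-128, 186), (-125, 187), (-122, 191), (-119, 193), (-116, 197), (-113, 315), (-110, 684), (-107, 704), (-104, 714), (-101, 712), (-98, 607), (-95, 293), (-92, 499), (-89, 498), (-86, 501), (-83, 509), (-80, 515), (-77, 491), (-74, 497), (-71, 473), (-68, 482), (-65, 499), (-62, 487), (-59, 491), (-56, 469), (-53, 455), (-50, 430), (-47, 471), (-44, 477), (-41, 
30 [(-140, 170), (-137, 179), (-134, 187), (-131, 189), (-128, 197), (-125, 201), (-122, 215), (-119, 225), (-116, 228), (-113, 529), (-110, 694), (-107, 703), (-104, 711), (-101, 710), (-98, 640), (-95, 500), (-92, 427), (-89, 403), (-86, 433), (-83, 466), (-80, 490), (-77, 510), (-74, 515), (-71, 521), (-68, 519), (-65, 524), (-62, 532), (-59, 509), (-56, 476), (-53, 397), (-50, 463), (-47, 439), (-44, 338)]
-30 [(-140, 183), (-137, 194), (-134, 190), (-131, 191), (-128, 193), (-125, 203), (-122, 210), (-119, 212), (-116, 213), (-113, 491), (-110, 698), (-107, 687), (-104, 700), (-101, 701), (-98, 656), (-95, 507), (-
[... 1580 characters left out ...]
270, 265, 270, 243, 259, 249, 236, 277, 373, 454, 474, 486, 469, 475, 482, 480, 477, 490, 468, 481, 470, 475, 473, 476, 473, 478, 470]
190 before [173, 170, 176, 164, 172, 165, 156, 181, 157, 179, 166, 165, 174, 181, 227, 263, 218, 209, 209, 205, 204, 208, 214, 207, 202, 217, 219, 254, 284, 298, 314, 320, 319, 299, 317, 312, 318] now [160, 161, 181, 168, 149, 172, 176, 162, 181, 176, 149, 172, 173, 191, 218, 283, 233, 214, 207, 216, 221, 213, 203, 222, 201, 209, 231, 275, 295, 338, 342, 330, 325, 324, 334, 332, 323]
trug [[ 164  219   94   65 2320]]
carton 273 293 189 236 283.91875 211.34583333333333
trug [[ 164  219   94   64 3130]]
carton 273 293 189 236 283.8861788617886 211.2987804878049
```

The bin, carton and trug all stand where they were, the front is shut and the arm is clear, so I hand the job in.

```bash
python3 -c "
from workcell import *
print(close_job())"
```

```text
the job is handed in; nothing more can be done
None
```

The job is handed in at about 28.5 s: the three lemons were seen in the open bin before shutting, the front is fully shut, the empty trug is back upright in its old place, and camera checks show the bin and carton unmoved.

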